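# Move the seasonings to the new bamboo rack, in their order

## Robot

A 6-joint arm with a two-finger parallel gripper is mounted at the origin on the work surface. World frame = base frame: x ahead of the robot, y to its left, z up, the work surface at z = 0. Lengths are in mm, angles in rad, forces in N, time in s.
With the tool pointing down it reaches from about 350 to 975 mm from the base axis. Payload 7.1 kg.
Tool frame: the origin (TCP) lies between the finger pads; the fingertips stand 8 mm ahead of it and the grasp point (between the pads) lies 11 mm behind it; x points along the fingers, y is the direction in which the jaws open and shut, and the axes are right-handed (so a half turn about x gives the same grasp; the last joint's range is limited). The gripper opens to 88 mm and grips with 3 to 60 N. Pads are 20 mm wide; open, the fingers measure 115 mm over their backs; the gripper's body (75 mm by 178 mm) begins 61 mm behind the grasp point.
Start: joints at [-1.198, 0.423, 1.63, -0, 1.089, -0.019], TCP at [238.674, -577.616, 230.675] pointing down, gripper open.
Joint ranges: [-3, 3], [-0.9, 2.11], [0.09, 2.58], [-1.31, 4.45], [0.11, 2.69], [-2.54, 2.54]. Speed limits (rad/s): [2.39, 2.39, 3.01, 3.14, 3.14, 3.14].

## Interface

Orientations are given as a rotation vector (axis times angle).
In Python, from workcell import ctrl gives the robot as it stands.
- The arm moves only by the tool apply_moves, never from a script. Its argument "increments" is a list of rows, each an object with "gripper": the opening in per cent of the stroke, from 0 (shut) to 100 (fully open); "delta_pos": the shift along the tool's x, y, z in cm, a list of three; "dr": the turn, a rotation vector about the tool's x, y, z in rad, a list of three. In form: [{"gripper": gripper, "delta_pos": [dx, dy, dz], "dr": [ax, ay, az]}, ...]. A call has exactly 5 rows; each row shifts and turns the commanded pose from where the row before left it, along the tool's axes as they then stand; what a row does not reach is not made up. A row lasts 1/12 s, in which the tool goes at most 41.7 mm and 7.16 degrees, less where a joint would pass 70% of its speed; a pose out of reach is approached as far as the arm can. A call with a gripper value outside its range is refused whole. The fingers move at their own pace and stop on an object; the grip force is fixed at half the most. Time passes only in rows, so rows that do not move let the fingers close, or fill a call up. It gives the time, the measured TCP pose, the force and the opening at its end, in the units of the state.
- ctrl.get_obs(): the state, without advancing time (a new reading comes with each control period).
- ctrl.get_image(name): name is "side" or "top"; returns a dict with "img" (384x512x3 uint8, red, green, blue), "range_z" (384x512 float32, mm along the optical axis (not along the pixel's ray), 0 where there is no reading), "mtx" (3x3 intrinsics, pixels), "k1" (the pictures are not rectified: a ray, as slopes to the right and down, at radius r is drawn at 1 + k1 r^2 times it, then the intrinsics apply), "rvec" (rotation vector, rad) and "tvec" (3), from world to camera coordinates, as OpenCV has them. Camera axes: x right, y down, z forward; pixel columns grow to the right and rows downward; lengths in mm; the calibration is good to about 2 mm. A picture is of the moment at which its call begins.
- ctrl.close_job(): hands the job in, once; it reports no verdict.
The state is a dict: "t": time; "qpos": joint angles; "qvel": joint speeds; "joint_torque": joint torques, N m; "ee_pos": TCP position; "orientation": TCP orientation; "ft_force": force on the tool from outside, world axes, zero at the start; "moment": the same for the moment, N m; "width": finger opening in mm.
Only numpy, scipy, OpenCV 4.12 (cv2) and the standard library are available. Lean on these libraries where they do the work, as an engineer would, in place of code of your own. Each camera call takes 0.05 s, during which the arm holds its last target. There are 200 camera calls.

## Task

The old wire rack is going: move the pepper mill, the two spice jars and the salt shaker from it into the empty bamboo rack, one to a compartment, in the same order from left to right as they stand now, so that the cook still finds each by its place. Stand each one upright on the floor of its compartment, setting it down rather than dropping it, and leave the sugar bowl, the saucers and the spatula as they are.

Things in the scene. Friction and masses are not known exactly. Their poses are not given: they have to be found in the camera images.
- rack_old: Old rack of bright steel wire, fixed: floor 84 (x) by 328 mm (y), its top 8 mm above the counter, with 4 mm wires forming a row of four open cells centred at y = -120, -40, 40, 120 mm, x = 0, each 76 mm wide inside; top wires 40 mm above the counter. Origin: centre of the underside, on the counter; z up; +y end is the left seen from the robot (yaw within about 10 degrees).
- rack_new: New bamboo rack, fixed, empty, in line with the old one, left or right of it: 94 (x) by 330 mm (y), four open compartments centred at y = -120, -40, 40, 120 mm, x = 0, each 76 (x) by 74 mm (y) inside; floor 10 mm above the counter, partitions 26, long walls 30, end walls 40 mm. Origin: centre of the underside, on the counter; z up; +y end is the left seen from the robot.
- pepper_mill: Steel pepper mill, 134 mm high with a small ball on top; round foot 50 mm across, waist 35 mm, and a head 44 mm across from 87 to 112 mm above its underside, the place to grip. About 0.26 kg. It stands in one of the four cells of the steel wire rack at the start, which one varies. Origin: centre of its underside; z is up.
- jar_round: Round spice jar of clear glass, 46 mm across, with a ribbed aluminium screw lid 48 mm across from 84 to 106 mm above its underside, the place to grip; 106 mm high, lid fixed tight. About 0.19 kg. It stands in one of the four cells of the steel wire rack at the start, which one varies. Origin: centre of its underside; z is up.
- jar_square: Square spice jar of clear glass, 44 by 44 mm with its sides along its x and y (nearly parallel to the rack), and a flat round cork lid 46 mm across from 75 to 95 mm above its underside, the place to grip; 95 mm high, lid fixed tight. About 0.20 kg. It stands in one of the four cells of the steel wire rack at the start, which one varies. Origin: centre of its underside; z is up.
- salt_shaker: White ceramic salt shaker that tapers from 50 mm across at the foot to 40 mm, with a pierced, domed steel cap 44 mm across from 66 to 84 mm above its underside, the place to grip; 97 mm high. About 0.17 kg. It stands in one of the four cells of the steel wire rack at the start, which one varies. Origin: centre of its underside; z is up.
- sugar_bowl: Lidded glass sugar bowl, 92 mm across, 98 mm high, beyond the racks; bystander, to be left alone. Origin: centre of its underside; z is up.
- saucer_a: White ceramic saucer, 140 mm across, 18 mm high, beyond the racks; bystander, to be left alone. Origin: centre of its underside; z is up.
- saucer_b: A second saucer like it, beyond the racks; bystander, to be left alone. Origin: centre of its underside; z is up.
- spatula: Yellow silicone spatula with a wooden handle lying flat to the left of the racks, 270 mm long along its x (from -115 mm to +155 mm, blade at +x), 52 mm wide, 14 mm high; bystander, to be left alone. Origin: on the counter under its handle, 115 mm from the handle's end.
Not all that is in view belongs to the job. What is shaped like the jar_round but purple is not meant. Leave any pink look-alike of the pepper_mill alone.

How it is judged (in metres and radians):
At the end, for the whole second after the job is handed in: Each of the four pieces stands upright (within 6 degrees), released and at rest on the bamboo rack's floor, within 17 mm of the middle of the compartment with the same number from the left as the wire cell it came from. Sugar bowl, saucers and spatula lie within 3 cm of their starts (distance of pepper_mill from where it was at the start of the episode between 0.3435 and 0.4225 m and x of pepper_mill in the frame of rack_new between -0.017 and 0.017 m and (y of pepper_mill in the frame of rack_new between -0.137 and -0.103 m or y of pepper_mill in the frame of rack_new between -0.057 and -0.023 m or y of pepper_mill in the frame of rack_new between 0.023 and 0.057 m or y of pepper_mill in the frame of rack_new between 0.103 and 0.137 m) and z of pepper_mill in the frame of rack_new between 0.006 and 0.014 m and angle between each of pepper_mill, jar_round, jar_square, salt_shaker's own z axis and vertical below 0.1 rad and linear speed of each of pepper_mill, jar_round, jar_square, salt_shaker below 0.02 m/s and angular speed of each of pepper_mill, jar_round, jar_square, salt_shaker below 0.2 rad/s and distance of jar_round from where it was at the start of the episode between 0.3435 and 0.4225 m and x of jar_round in the frame of rack_new between -0.017 and 0.017 m and (y of jar_round in the frame of rack_new between -0.137 and -0.103 m or y of jar_round in the frame of rack_new between -0.057 and -0.023 m or y of jar_round in the frame of rack_new between 0.023 and 0.057 m or y of jar_round in the frame of rack_new between 0.103 and 0.137 m) and z of jar_round in the frame of rack_new between 0.006 and 0.014 m and distance of jar_square from where it was at the start of the episode between 0.3435 and 0.4225 m and x of jar_square in the frame of rack_new between -0.017 and 0.017 m and (y of jar_square in the frame of rack_new between -0.137 and -0.103 m or y of jar_square in the frame of rack_new between -0.057 and -0.023 m or y of jar_square in the frame of rack_new between 0.023 and 0.057 m or y of jar_square in the frame of rack_new between 0.103 and 0.137 m) and z of jar_square in the frame of rack_new between 0.006 and 0.014 m and distance of salt_shaker from where it was at the start of the episode between 0.3435 and 0.4225 m and x of salt_shaker in the frame of rack_new between -0.017 and 0.017 m and (y of salt_shaker in the frame of rack_new between -0.137 and -0.103 m or y of salt_shaker in the frame of rack_new between -0.057 and -0.023 m or y of salt_shaker in the frame of rack_new between 0.023 and 0.057 m or y of salt_shaker in the frame of rack_new between 0.103 and 0.137 m) and z of salt_shaker in the frame of rack_new between 0.006 and 0.014 m and distance of each of sugar_bowl, saucer_a, saucer_b, spatula from where it was at the start of the episode below 0.03 m); the robot touches nothing.
It fails at once if the sugar bowl, a saucer or the spatula is shifted by more than 3 cm or tipped (distance of any of sugar_bowl, saucer_a, saucer_b, spatula from where it was at the start of the episode above 0.03 m or angle between any of sugar_bowl, saucer_a, saucer_b, spatula's own z axis and vertical above 0.35 rad).
It fails at once if a seasoning piece is tipped by more than 40 degrees (angle between any of pepper_mill, jar_round, jar_square, salt_shaker's own z axis and vertical above 0.7 rad).
It fails at once if a seasoning piece is dropped (falls or flies free of the fingers at over 0.6 m/s, a fall of about 2 cm) ((linear speed of pepper_mill above 0.6 m/s and contact force between the fingers and pepper_mill below 0.05 N) or (linear speed of jar_round above 0.6 m/s and contact force between the fingers and jar_round below 0.05 N) or (linear speed of jar_square above 0.6 m/s and contact force between the fingers and jar_square below 0.05 N) or (linear speed of salt_shaker above 0.6 m/s and contact force between the fingers and salt_shaker below 0.05 N)).
It also fails if it takes over 99 s, if anything falls off the work surface, if the arm or the gripper's body presses on something with over 40 N, if the wrist force passes 120 N, or if a joint passes its speed limit or range.

## Working session

There is one attempt and no reset: what is moved stays moved. The work goes in short steps, Python scripts to look and compute and a tool call to move; the robot and the scene stay as the last step left them, time stands still between calls to the robot, and variables do not carry over. Pictures are saved under pics/ and viewed, about 12 in all and at most 16, crops included, and the job is handed in when it is done.

Besides the shell and the picture viewer there is one more tool, called after "Request:" as name(argument=value, ...), one argument or row to a line, values as JSON. apply_moves: Moves the arm, as the interface text tells. Its arguments: {"type":"object","properties":{"increments":{"type":"array","items":{"type":"object","properties":{"gripper":{"type":"number"},"delta_pos":{"type":"array","items":{"type":"number"}},"dr":{"type":"array","items":{"type":"number"}}}}}},"required":["increments"]}

```bash
mkdir -p pics; cat > h.py <<'E'
import numpy as np, cv2
from workcell import ctrl
def world(d):
    """HxWx3 world points (mm) from depth, NaN where none"""
    K=d["mtx"];z=d["range_z"].astype(float)
    h,w=z.shape
    u,v=np.meshgrid(np.arange(w),np.arange(h))
    p=np.stack([u,v],-1).reshape(-1,1,2).astype(float)
    n=cv2.undistortPoints(p,np.array(K,float),np.array([d["k1"],0,0,0,0.])).reshape(h,w,2)
    c=np.dstack([n*z[...,None],z])
    R=cv2.Rodrigues(np.array(d["rvec"],float))[0]
    P=(c-np.array(d["tvec"],float).ravel())@R
    P[z<=0]=np.nan
    return P
def grab(name):
    d=ctrl.get_image(name);return d,world(d)
def save(img,f,s=1.5):
    cv2.imwrite("pics/"+f,cv2.resize(img,None,fx=s,fy=s,interpolation=cv2.INTER_CUBIC)[...,::-1])
E
python3 - <<'E'
from h import *
print(ctrl.get_obs())
for n in("top","side"):
    d,P=grab(n);save(d["img"],n+"0.png");np.savez(n+"0.npz",img=d["img"],P=P)
    print(n,d["k1"],d["mtx"][0],-cv2.Rodrigues(d["rvec"])[0].T@np.ravel(d["tvec"]))
E
```

```text
{'t': 0.0, 'qpos': array([-1.19803933e+00,  4.23824007e-01,  1.63070088e+00, -9.81722766e-06,
        1.08861369e+00, -1.89887874e-02]), 'qvel': array([ 1.03110056e-03,  8.83740828e-04,  1.69013321e-03,  1.76461999e-03,
       -2.81023143e-05, -1.37913788e-03]), 'joint_torque': array([-1.83715514e-03, -5.44639707e+01, -2.73663050e+01,  6.43723737e-02,
        2.26852455e-02, -1.13981339e-04]), 'ee_pos': array([ 238.45167248, -577.12251498,  229.90793496]), 'orientation': array([ 2.00686481,  0.39981308, -2.00743897]), 'ft_force': array([ 0.84635443,  0.29746888, -0.0176207 ]), 'moment': array([-0.01431474,  0.0203424 , -0.04968051]), 'width': 87.7997137296168}
top -0.021666857843723727 [454.20068385   0.         260.5557969 ] [ 428.615447     77.09355528 1404.24961178]
side -0.09113226542636935 [486.03092115   0.         254.23063232] [  -3.45365093  807.67633447 1009.49833871]
```

View pics/top0.png

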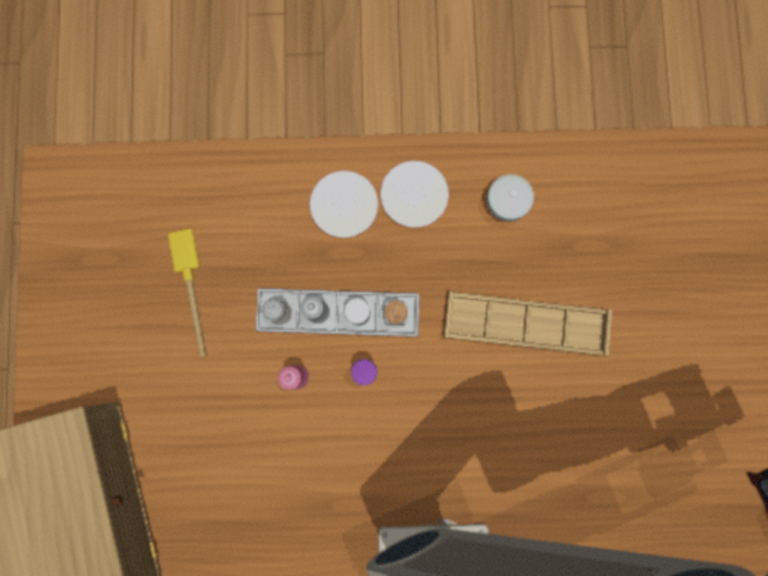

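View pics/side0.png

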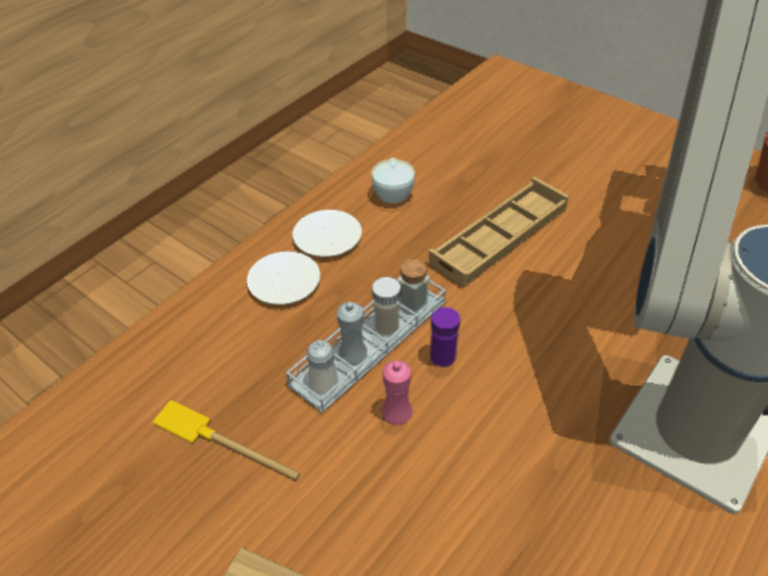

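The top view (1.5x pixels) shows the rack pieces from left to right: salt shaker (275,310), pepper mill (313,307), round jar (357,310) and cork square jar (396,311). The empty bamboo rack is at right (528,323). The look-alikes are the pink mill (290,377) and the purple jar (364,372), both standing in front of the wire rack and not in it. The spatula, the saucers and the sugar bowl are clear of the path.

```bash
python3 - <<'E'
from h import *
print(cv2.Rodrigues(ctrl.get_obs()["orientation"])[0].round(3))
T=np.load("top0.npz");P=T["P"];S=np.load("side0.npz");Q=S["P"]
print("table z",np.nanmedian(P[100:130,310:420,2]), np.nanmedian(Q[250:330,130:180,2]))
def rect(P,box,lo,hi):
    u0,v0,u1,v1=box;p=P[v0:v1,u0:u1].reshape(-1,3);p=p[(p[:,2]>lo)&(p[:,2]<hi)]
    return cv2.minAreaRect(p[:,:2].astype(np.float32)),len(p)
print("new",rect(P,(292,188,412,242),15,55)); print("old",rect(P,(165,185,285,230),3,60))
C=dict(salt=(183,206),mill=(209,205),jr=(238,206),js=(264,207),pink=(193,252),purple=(243,248))
for k,(u,v) in C.items():
    p=P[v-14:v+15,u-14:u+15].reshape(-1,3);p=p[(p[:,2]>72)&(p[:,2]<170)]
    c,r=cv2.minEnclosingCircle(p[:,:2].astype(np.float32)) if len(p) else ((0,0),0)
    m=np.median(p,axis=0)
    q=Q.reshape(-1,3);q=q[(abs(q[:,:2]-m[:2]).max(1)<36)&(q[:,2]>72)]
    print(k,len(p),"med",m.round(1),"max",p[:,2].max().round(1),"circ",np.round(c,1),round(r,1),"| side med",np.median(q,axis=0).round(1),np.nanpercentile(q[:,2],99).round(1), len(q))
a=np.hstack([cv2.resize(T["img"][180:262,160:290],None,fx=4,fy=4,interpolation=3)]);save(a,"crop1.png",1.4)
E
```

```text
[[-0.     0.382 -0.924]
 [ 0.001 -0.924 -0.382]
 [-1.    -0.001 -0.   ]]
table z -0.3660153908129774 0.48838754732556244
new (((504.777587890625, -202.8896026611328), (333.05322265625, 93.58956909179688), 81.78341674804688), 1107)
old (((544.5914306640625, 183.8216552734375), (368.6460266113281, 136.6251220703125), 88.29582214355469), 2469)
salt 191 med [542.4 298.4 100.5] max 110.5 circ [543.3 301.3] 22.3 | side med [533.5 306.1  98.2] 108.1 288
mill 197 med [541.2 221.7 124.8] max 144.1 circ [543.1 223.3] 22.2 | side med [532.6 230.2 119.1] 142.2 363
jr 226 med [534.  137.4 113.6] max 121.4 circ [534.2 138.2] 23.9 | side med [526.6 145.1 111.7] 117.9 386
js 230 med [530.   63.6 102.2] max 109.2 circ [531.8  64.2] 28.0 | side med [523.7  71.2 100. ] 108.1 334
pink 205 med [411.2 266.5 116.9] max 138.0 circ [411.7 268.7] 21.9 | side med [403.4 276.  113.4] 133.9 376
purple 227 med [417.7 128.6 105.7] max 112.9 circ [417.7 128.5] 24.1 | side med [411.6 134.  104.5] 110.3 377
```

View pics/crop1.png

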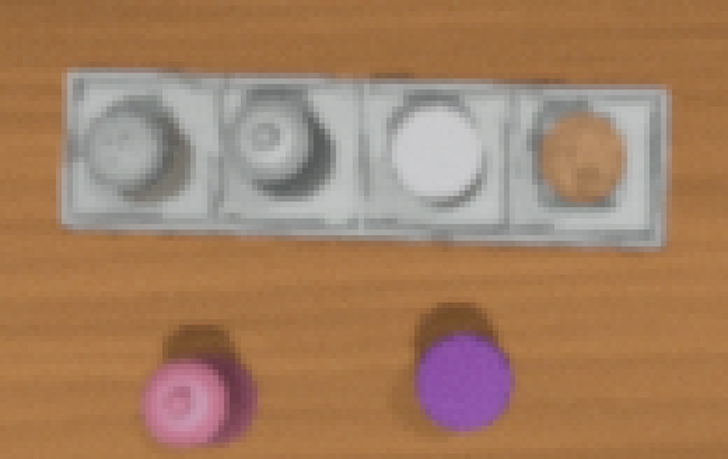

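The crop, with 1.5x-scaled centres, confirms the cells left to right: grey domed salt cap (125,150), steel mill with ball (265,140), white-topped round jar (437,152), cork lid (580,158). The pink mill (185,402) and purple jar (463,380) stand outside the rack. The measured heights (105, 142, 114 and 103 mm) match the descriptions plus the 8 mm rack floor.

Next I refine the new rack's pose.

```bash
python3 - <<'E'
from h import *
from scipy.optimize import minimize_scalar
for f,box in(("top0",(290,186,414,244)),("side0",(280,115,385,195))):
    P=np.load(f+".npz")["P"];u0,v0,u1,v1=box
    p=P[v0:v1,u0:u1].reshape(-1,3)
    for nm,q in(("walls",p[(p[:,2]>21)&(p[:,2]<46)]),("floor",p[(p[:,2]>6)&(p[:,2]<14)])):
        def ext(a,full=False):
            r=q[:,:2]@np.array([[np.cos(a),-np.sin(a)],[np.sin(a),np.cos(a)]])
            lo,hi=np.percentile(r,[1.5,98.5],axis=0)
            if full:
                c=(lo+hi)/2;R=np.array([[np.cos(a),-np.sin(a)],[np.sin(a),np.cos(a)]]);return R@c,hi-lo
            return np.prod(hi-lo)
        A=np.radians(np.arange(-14,10,.25));a=A[np.argmin([ext(x) for x in A])]
        c,s=ext(a,True);print(f,nm,len(q),np.degrees(a),c.round(1),s.round(1))
        if nm=="walls":
            for y in(120,40,-40,-120): print(y,(c+y*np.array([-np.sin(a),np.cos(a)])).round(1))
E
```

```text
top0 walls 948 -8.0 [ 505.1 -202. ] [ 91.6 329.5]
120 [521.8 -83.2]
40 [ 510.6 -162.4]
-40 [ 499.5 -241.6]
-120 [ 488.4 -320.8]
top0 floor 1932 -8.25 [ 505.1 -204.1] [ 75.4 307.6]
side0 walls 1138 -7.75 [ 507.9 -175.5] [ 93.2 383.7]
120 [524.1 -56.6]
40 [ 513.3 -135.9]
-40 [ 502.5 -215.1]
-120 [ 491.7 -294.4]
side0 floor 1257 2.0 [ 509.8 -204.3] [159.6 329.6]
```

Request:
apply_moves(
  increments=[
    {"gripper":100,"delta_pos":[0,0,0],"dr":[-0.118,0,0]},
    {"gripper":100,"delta_pos":[0,0,0],"dr":[-0.118,0,0]},
    {"gripper":100,"delta_pos":[0,0,0],"dr":[-0.118,0,0]},
    {"gripper":100,"delta_pos":[0,0,0],"dr":[-0.118,0,0]},
    {"gripper":100,"delta_pos":[0,0,0],"dr":[-0.118,0,0]},
  ],
)

```text
t: 0.52
ee_pos: [238.6, -577.3, 230.2]
orientation: [1.625, 0.875, -1.625]
ft_force: [-0.5, 0.3, 0.5]
width: 87.8
```

Request:
apply_moves(
  increments=[
    {"gripper":100,"delta_pos":[0,0,0],"dr":[-0.118,0,0]},
    {"gripper":100,"delta_pos":[0,0,0],"dr":[-0.118,0,0]},
    {"gripper":100,"delta_pos":[0,0,0],"dr":[-0.118,0,0]},
    {"gripper":100,"delta_pos":[0,0,0],"dr":[-0.118,0,0]},
    {"gripper":100,"delta_pos":[0,0,0],"dr":[-0.118,0,0]},
  ],
)

```text
t: 0.93
ee_pos: [238.6, -577.3, 230.2]
orientation: [1.205, 1.213, -1.204]
ft_force: [-0.3, -1.0, -0.1]
width: 87.7
```

Request:
apply_moves(
  increments=[
    {"gripper":100,"delta_pos":[0,1.46,-3.2],"dr":[0,0,0]},
    {"gripper":100,"delta_pos":[0,1.46,-3.2],"dr":[0,0,0]},
    {"gripper":100,"delta_pos":[0,1.46,-3.2],"dr":[0,0,0]},
    {"gripper":100,"delta_pos":[0,1.46,-3.2],"dr":[0,0,0]},
    {"gripper":100,"delta_pos":[0,1.46,-3.2],"dr":[0,0,0]},
  ],
)

```text
t: 1.35
ee_pos: [311.6, -415.8, 230.3]
orientation: [1.209, 1.21, -1.209]
ft_force: [1.4, -0.5, -0.7]
width: 87.8
```

Request:
apply_moves(
  increments=[
    {"gripper":100,"delta_pos":[0,1.46,-3.2],"dr":[0,0,0]},
    {"gripper":100,"delta_pos":[0,1.46,-3.2],"dr":[0,0,0]},
    {"gripper":100,"delta_pos":[0,1.46,-3.2],"dr":[0,0,0]},
    {"gripper":100,"delta_pos":[0,1.46,-3.2],"dr":[0,0,0]},
    {"gripper":100,"delta_pos":[0,1.46,-3.2],"dr":[0,0,0]},
  ],
)

```text
t: 1.77
ee_pos: [384.5, -255.8, 230.5]
orientation: [1.209, 1.21, -1.209]
ft_force: [-0.6, 0.1, 0.1]
width: 87.9
```

Request:
apply_moves(
  increments=[
    {"gripper":100,"delta_pos":[0,1.46,-3.2],"dr":[0,0,0]},
    {"gripper":100,"delta_pos":[0,1.46,-3.2],"dr":[0,0,0]},
    {"gripper":100,"delta_pos":[0,1.46,-3.2],"dr":[0,0,0]},
    {"gripper":100,"delta_pos":[0,1.46,-3.2],"dr":[0,0,0]},
    {"gripper":100,"delta_pos":[0,1.46,-3.2],"dr":[0,0,0]},
  ],
)

```text
t: 2.18
ee_pos: [457.4, -95.6, 230.6]
orientation: [1.208, 1.21, -1.209]
ft_force: [1.2, 0.0, -0.4]
width: 88.1
```

Request:
apply_moves(
  increments=[
    {"gripper":100,"delta_pos":[0,1.46,-3.2],"dr":[0,0,0]},
    {"gripper":100,"delta_pos":[0,1.46,-3.2],"dr":[0,0,0]},
    {"gripper":100,"delta_pos":[0,1.46,-3.2],"dr":[0,0,0]},
    {"gripper":100,"delta_pos":[0,1.46,-3.2],"dr":[0,0,0]},
    {"gripper":100,"delta_pos":[0,1.46,-3.2],"dr":[0,0,0]},
  ],
)

```text
t: 2.6
ee_pos: [530.2, 64.5, 230.5]
orientation: [1.208, 1.21, -1.209]
ft_force: [1.2, -0.6, 1.2]
width: 87.7
```

Request:
apply_moves(
  increments=[
    {"gripper":100,"delta_pos":[2.6,0,0],"dr":[0,0,0]},
    {"gripper":100,"delta_pos":[2.6,0,0],"dr":[0,0,0]},
    {"gripper":100,"delta_pos":[2.6,0,0],"dr":[0,0,0]},
    {"gripper":100,"delta_pos":[2.6,0,0],"dr":[0,0,0]},
    {"gripper":100,"delta_pos":[2.0,0,0],"dr":[0,0,0]},
  ],
)

```text
t: 3.02
ee_pos: [529.0, 62.8, 104.6]
orientation: [1.207, 1.211, -1.21]
ft_force: [0.3, -0.3, -0.4]
width: 88.0
```

Request:
apply_moves(
  increments=[
    {"gripper":100,"delta_pos":[1.2,0,0],"dr":[0,0,0]},
    {"gripper":100,"delta_pos":[0.8,0,0],"dr":[0,0,0]},
    {"gripper":100,"delta_pos":[0.4,0,0],"dr":[0,0,0]},
    {"gripper":100,"delta_pos":[0,0,0],"dr":[0,0,0]},
    {"gripper":100,"delta_pos":[0,0,0],"dr":[0,0,0]},
  ],
)

```text
t: 3.43
ee_pos: [530.6, 62.7, 83.4]
orientation: [1.209, 1.209, -1.208]
ft_force: [1.0, -0.2, -0.2]
width: 88.2
```

```bash
python3 - <<'E'
from h import *
d,P=grab("side");i=d["img"][130:290,170:330];save(i,"s1.png",3.5)
E
```

```text
(no output)
```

View pics/s1.png

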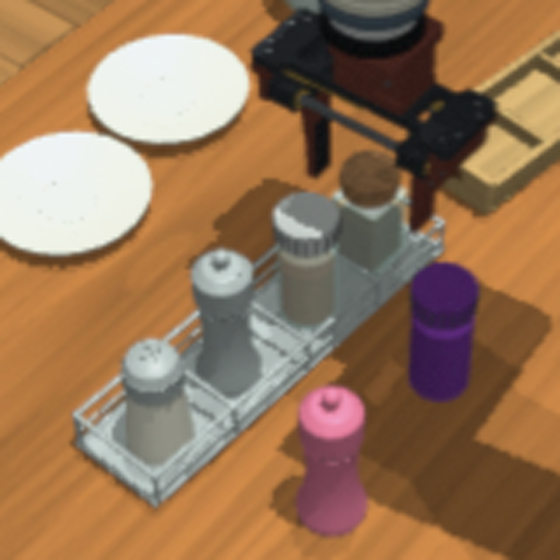

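The fingers at (318,160) and (425,195) straddle the cork lid at (370,178), and everything else is clear. Closing.

Request:
apply_moves(
  increments=[
    {"gripper":0,"delta_pos":[0,0,0],"dr":[0,0,0]},
    {"gripper":0,"delta_pos":[0,0,0],"dr":[0,0,0]},
    {"gripper":0,"delta_pos":[0,0,0],"dr":[0,0,0]},
    {"gripper":0,"delta_pos":[0,0,0],"dr":[0,0,0]},
    {"gripper":0,"delta_pos":[0,0,0],"dr":[0,0,0]},
  ],
)

```text
t: 3.9
ee_pos: [530.2, 62.7, 82.9]
orientation: [1.209, 1.209, -1.208]
ft_force: [0.6, -0.3, -0.5]
width: 58.1
```

Request:
apply_moves(
  increments=[
    {"gripper":0,"delta_pos":[0,0,0],"dr":[0,0,0]},
    {"gripper":0,"delta_pos":[0,0,0],"dr":[0,0,0]},
    {"gripper":0,"delta_pos":[0,0,0],"dr":[0,0,0]},
    {"gripper":0,"delta_pos":[0,0,0],"dr":[0,0,0]},
    {"gripper":0,"delta_pos":[0,0,0],"dr":[0,0,0]},
  ],
)

```text
t: 4.32
ee_pos: [530.1, 62.7, 82.7]
orientation: [1.209, 1.21, -1.208]
ft_force: [-0.1, 0.2, 0.9]
width: 45.6
```

Request:
apply_moves(
  increments=[
    {"gripper":0,"delta_pos":[-0.5,0,0],"dr":[0,0,0]},
    {"gripper":0,"delta_pos":[-1.5,0,0],"dr":[0,0,0]},
    {"gripper":0,"delta_pos":[-2.5,0,0],"dr":[0,0,0]},
    {"gripper":0,"delta_pos":[-2.5,0,0],"dr":[0,0,0]},
    {"gripper":0,"delta_pos":[-1.0,0,0],"dr":[0,0,0]},
  ],
)

```text
t: 4.73
ee_pos: [531.3, 62.8, 165.5]
orientation: [1.21, 1.207, -1.206]
ft_force: [-0.1, -0.3, -2.3]
width: 45.4
```

Request:
apply_moves(
  increments=[
    {"gripper":0,"delta_pos":[0,-0.3,1.0],"dr":[0,0,0]},
    {"gripper":0,"delta_pos":[0,-0.3,2.0],"dr":[0,0,0]},
    {"gripper":0,"delta_pos":[0,-0.3,3.0],"dr":[0,0,0]},
    {"gripper":0,"delta_pos":[0,-0.3,3.4],"dr":[0,0,0]},
    {"gripper":0,"delta_pos":[0,-0.3,3.4],"dr":[0,0,0]},
  ],
)

```text
t: 5.15
ee_pos: [513.6, -66.7, 161.2]
orientation: [1.207, 1.212, -1.209]
ft_force: [0.7, -0.5, -1.8]
width: 45.3
```

Request:
apply_moves(
  increments=[
    {"gripper":0,"delta_pos":[0,-0.3,3.4],"dr":[0,0,0]},
    {"gripper":0,"delta_pos":[0,-0.3,3.4],"dr":[0,0,0]},
    {"gripper":0,"delta_pos":[0,-0.3,3.4],"dr":[0,0,0]},
    {"gripper":0,"delta_pos":[0,-0.3,3.4],"dr":[0,0,0]},
    {"gripper":0,"delta_pos":[0,-0.3,3.4],"dr":[0,0,0]},
  ],
)

```text
t: 5.57
ee_pos: [498.4, -237.1, 161.1]
orientation: [1.208, 1.212, -1.21]
ft_force: [1.4, 0.5, -2.9]
width: 45.4
```

Request:
apply_moves(
  increments=[
    {"gripper":0,"delta_pos":[0,-0.3,3.4],"dr":[0,0,0]},
    {"gripper":0,"delta_pos":[0,-0.3,3.0],"dr":[0,0,0]},
    {"gripper":0,"delta_pos":[0,-0.3,1.4],"dr":[0,0,0]},
    {"gripper":0,"delta_pos":[0,-0.3,0.8],"dr":[0,0,0]},
    {"gripper":0,"delta_pos":[0,0,0],"dr":[0,0,0]},
  ],
)

```text
t: 5.98
ee_pos: [486.9, -322.1, 161.5]
orientation: [1.21, 1.211, -1.211]
ft_force: [0.2, 1.3, -1.5]
width: 45.3
```

```bash
python3 - <<'E'
from h import *
d,P=grab("side");i=d["img"][60:220,230:410];save(i,"s2.png",3.5);print(ctrl.get_obs()["ee_pos"])
E
```

```text
[ 487.36196313 -320.93845642  161.72354274]
```

View pics/s2.png

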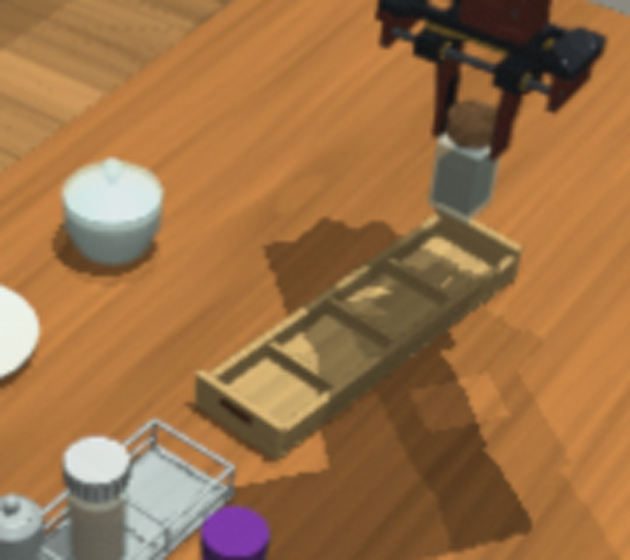

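The side view shows the square jar hanging upright at (465,170), above the far end of the bamboo rack, which is still empty. Lowering it now.

Request:
apply_moves(
  increments=[
    {"gripper":0,"delta_pos":[1.0,0,0],"dr":[0,0,0]},
    {"gripper":0,"delta_pos":[2.2,0,0],"dr":[0,0,0]},
    {"gripper":0,"delta_pos":[2.2,0,0],"dr":[0,0,0]},
    {"gripper":0,"delta_pos":[1.2,0,0],"dr":[0,0,0]},
    {"gripper":0,"delta_pos":[0.5,0,0],"dr":[0,0,0]},
  ],
)

```text
t: 6.45
ee_pos: [487.4, -319.1, 89.2]
orientation: [1.207, 1.215, -1.209]
ft_force: [-0.1, 0.7, -0.8]
width: 45.3
```

Request:
apply_moves(
  increments=[
    {"gripper":0,"delta_pos":[0.2,0,0],"dr":[0,0,0]},
    {"gripper":0,"delta_pos":[0.2,0,0],"dr":[0,0,0]},
    {"gripper":0,"delta_pos":[0.2,0,0],"dr":[0,0,0]},
    {"gripper":0,"delta_pos":[0,0,0],"dr":[0,0,0]},
    {"gripper":0,"delta_pos":[0,0,0],"dr":[0,0,0]},
  ],
)

```text
t: 6.87
ee_pos: [488.8, -321.6, 86.3]
orientation: [1.209, 1.208, -1.208]
ft_force: [0.8, 0.4, -1.6]
width: 45.5
```

Request:
apply_moves(
  increments=[
    {"gripper":0,"delta_pos":[0.1,0,0],"dr":[0,0,0]},
    {"gripper":0,"delta_pos":[0.1,0,0],"dr":[0,0,0]},
    {"gripper":0,"delta_pos":[0,0,0],"dr":[0,0,0]},
    {"gripper":0,"delta_pos":[0,0,0],"dr":[0,0,0]},
    {"gripper":0,"delta_pos":[0,0,0],"dr":[0,0,0]},
  ],
)

```text
t: 7.28
ee_pos: [488.9, -321.8, 84.7]
orientation: [1.208, 1.208, -1.208]
ft_force: [-0.9, 0.9, 4.0]
width: 45.8
```

Request:
apply_moves(
  increments=[
    {"gripper":100,"delta_pos":[0,0,0],"dr":[0,0,0]},
    {"gripper":100,"delta_pos":[0,0,0],"dr":[0,0,0]},
    {"gripper":100,"delta_pos":[0,0,0],"dr":[0,0,0]},
    {"gripper":100,"delta_pos":[0,0,0],"dr":[0,0,0]},
    {"gripper":100,"delta_pos":[0,0,0],"dr":[0,0,0]},
  ],
)

```text
t: 7.7
ee_pos: [488.4, -321.4, 83.6]
orientation: [1.208, 1.21, -1.208]
ft_force: [-0.2, 0.7, -0.6]
width: 75.2
```

Request:
apply_moves(
  increments=[
    {"gripper":100,"delta_pos":[-0.5,0,0],"dr":[0,0,0]},
    {"gripper":100,"delta_pos":[-1.5,0,0],"dr":[0,0,0]},
    {"gripper":100,"delta_pos":[-3.0,0,0],"dr":[0,0,0]},
    {"gripper":100,"delta_pos":[-3.0,0,0],"dr":[0,0,0]},
    {"gripper":100,"delta_pos":[-3.0,0,0],"dr":[0,0,0]},
  ],
)

```text
t: 8.12
ee_pos: [488.1, -321.1, 194.9]
orientation: [1.208, 1.211, -1.209]
ft_force: [0.1, 0.0, -0.1]
width: 88.0
```

Request:
apply_moves(
  increments=[
    {"gripper":100,"delta_pos":[0,0.3,-1.5],"dr":[0,0,0]},
    {"gripper":100,"delta_pos":[0,0.3,-3.0],"dr":[0,0,0]},
    {"gripper":100,"delta_pos":[0,0.3,-3.5],"dr":[0,0,0]},
    {"gripper":100,"delta_pos":[0,0.3,-3.5],"dr":[0,0,0]},
    {"gripper":100,"delta_pos":[0,0.3,-3.5],"dr":[0,0,0]},
  ],
)

```text
t: 8.53
ee_pos: [502.9, -169.7, 193.6]
orientation: [1.209, 1.209, -1.209]
ft_force: [-0.0, 0.1, 0.0]
width: 87.7
```

Request:
apply_moves(
  increments=[
    {"gripper":100,"delta_pos":[0,0.3,-3.5],"dr":[0,0,0]},
    {"gripper":100,"delta_pos":[0,0.3,-3.5],"dr":[0,0,0]},
    {"gripper":100,"delta_pos":[0,0.3,-3.5],"dr":[0,0,0]},
    {"gripper":100,"delta_pos":[0,0.3,-3.5],"dr":[0,0,0]},
    {"gripper":100,"delta_pos":[0,0.3,-3.5],"dr":[0,0,0]},
  ],
)

```text
t: 8.95
ee_pos: [517.6, 5.6, 193.6]
orientation: [1.208, 1.21, -1.209]
ft_force: [-0.1, -0.5, 0.2]
width: 87.7
```

Request:
apply_moves(
  increments=[
    {"gripper":100,"delta_pos":[0,0.3,-3.5],"dr":[0,0,0]},
    {"gripper":100,"delta_pos":[0,0.3,-3.5],"dr":[0,0,0]},
    {"gripper":100,"delta_pos":[0,0.3,-3.5],"dr":[0,0,0]},
    {"gripper":100,"delta_pos":[0,0.3,-2.0],"dr":[0,0,0]},
    {"gripper":100,"delta_pos":[0,0.3,-0.9],"dr":[0,0,0]},
  ],
)

```text
t: 9.37
ee_pos: [532.6, 140.6, 193.5]
orientation: [1.207, 1.211, -1.206]
ft_force: [-0.1, -0.7, -0.1]
width: 87.7
```

Request:
apply_moves(
  increments=[
    {"gripper":100,"delta_pos":[0,0,0],"dr":[0,0,0]},
    {"gripper":100,"delta_pos":[1.5,0,0],"dr":[0,0,0]},
    {"gripper":100,"delta_pos":[2.5,0,0],"dr":[0,0,0]},
    {"gripper":100,"delta_pos":[2.5,0,0],"dr":[0,0,0]},
    {"gripper":100,"delta_pos":[1.0,0,0],"dr":[0,0,0]},
  ],
)

```text
t: 9.78
ee_pos: [531.0, 135.8, 116.0]
orientation: [1.206, 1.211, -1.213]
ft_force: [-0.8, -0.8, -0.4]
width: 87.9
```

Request:
apply_moves(
  increments=[
    {"gripper":100,"delta_pos":[1.2,0,0],"dr":[0,0,0]},
    {"gripper":100,"delta_pos":[1.0,0,0],"dr":[0,0,0]},
    {"gripper":100,"delta_pos":[0.5,0,0],"dr":[0,0,0]},
    {"gripper":100,"delta_pos":[0,0,0],"dr":[0,0,0]},
    {"gripper":0,"delta_pos":[0,0,0],"dr":[0,0,0]},
  ],
)

```text
t: 10.2
ee_pos: [533.3, 137.6, 92.0]
orientation: [1.209, 1.209, -1.208]
ft_force: [-0.3, 0.3, 0.5]
width: 84.4
```

Request:
apply_moves(
  increments=[
    {"gripper":0,"delta_pos":[0,0,0],"dr":[0,0,0]},
    {"gripper":0,"delta_pos":[0,0,0],"dr":[0,0,0]},
    {"gripper":0,"delta_pos":[0,0,0],"dr":[0,0,0]},
    {"gripper":0,"delta_pos":[0,0,0],"dr":[0,0,0]},
    {"gripper":0,"delta_pos":[0,0,0],"dr":[0,0,0]},
  ],
)

```text
t: 10.62
ee_pos: [533.1, 137.8, 92.0]
orientation: [1.209, 1.209, -1.208]
ft_force: [-0.3, -0.6, 0.0]
width: 51.2
```

Request:
apply_moves(
  increments=[
    {"gripper":0,"delta_pos":[0,0,0],"dr":[0,0,0]},
    {"gripper":0,"delta_pos":[0,0,0],"dr":[0,0,0]},
    {"gripper":0,"delta_pos":[0,0,0],"dr":[0,0,0]},
    {"gripper":0,"delta_pos":[0,0,0],"dr":[0,0,0]},
    {"gripper":0,"delta_pos":[0,0,0],"dr":[0,0,0]},
  ],
)

```text
t: 11.03
ee_pos: [533.2, 137.7, 91.9]
orientation: [1.209, 1.209, -1.208]
ft_force: [-0.0, -0.2, 3.4]
width: 47.5
```

Request:
apply_moves(
  increments=[
    {"gripper":0,"delta_pos":[-0.5,0,0],"dr":[0,0,0]},
    {"gripper":0,"delta_pos":[-1.5,0,0],"dr":[0,0,0]},
    {"gripper":0,"delta_pos":[-2.5,0,0],"dr":[0,0,0]},
    {"gripper":0,"delta_pos":[-2.5,0,0],"dr":[0,0,0]},
    {"gripper":0,"delta_pos":[-1.0,0,0],"dr":[0,0,0]},
  ],
)

```text
t: 11.45
ee_pos: [534.0, 137.9, 174.3]
orientation: [1.21, 1.208, -1.206]
ft_force: [0.1, 0.6, -2.8]
width: 47.7
```

Request:
apply_moves(
  increments=[
    {"gripper":0,"delta_pos":[0,-0.24,1.0],"dr":[0,0,0]},
    {"gripper":0,"delta_pos":[0,-0.24,2.0],"dr":[0,0,0]},
    {"gripper":0,"delta_pos":[0,-0.24,3.0],"dr":[0,0,0]},
    {"gripper":0,"delta_pos":[0,-0.24,3.4],"dr":[0,0,0]},
    {"gripper":0,"delta_pos":[0,-0.24,3.4],"dr":[0,0,0]},
  ],
)

```text
t: 11.87
ee_pos: [519.3, 8.2, 170.1]
orientation: [1.206, 1.212, -1.21]
ft_force: [1.2, -0.3, -2.9]
width: 47.0
```

Request:
apply_moves(
  increments=[
    {"gripper":0,"delta_pos":[0,-0.24,3.4],"dr":[0,0,0]},
    {"gripper":0,"delta_pos":[0,-0.24,3.4],"dr":[0,0,0]},
    {"gripper":0,"delta_pos":[0,-0.24,3.4],"dr":[0,0,0]},
    {"gripper":0,"delta_pos":[0,-0.24,3.4],"dr":[0,0,0]},
    {"gripper":0,"delta_pos":[0,-0.24,3.4],"dr":[0,0,0]},
  ],
)

```text
t: 12.28
ee_pos: [507.2, -162.1, 170.0]
orientation: [1.208, 1.212, -1.21]
ft_force: [1.2, -0.3, -1.4]
width: 47.3
```

Request:
apply_moves(
  increments=[
    {"gripper":0,"delta_pos":[0,-0.24,3.4],"dr":[0,0,0]},
    {"gripper":0,"delta_pos":[0,-0.24,2.8],"dr":[0,0,0]},
    {"gripper":0,"delta_pos":[0,-0.24,1.3],"dr":[0,0,0]},
    {"gripper":0,"delta_pos":[0,-0.24,0.7],"dr":[0,0,0]},
    {"gripper":0,"delta_pos":[0,0,0],"dr":[0,0,0]},
  ],
)

```text
t: 12.7
ee_pos: [498.3, -243.0, 170.5]
orientation: [1.21, 1.211, -1.211]
ft_force: [0.6, 0.5, -1.8]
width: 47.7
```

Request:
apply_moves(
  increments=[
    {"gripper":0,"delta_pos":[1.0,0,0],"dr":[0,0,0]},
    {"gripper":0,"delta_pos":[2.0,0,0],"dr":[0,0,0]},
    {"gripper":0,"delta_pos":[2.0,0,0],"dr":[0,0,0]},
    {"gripper":0,"delta_pos":[1.2,0,0],"dr":[0,0,0]},
    {"gripper":0,"delta_pos":[0.5,0,0],"dr":[0,0,0]},
  ],
)

```text
t: 13.12
ee_pos: [498.5, -240.3, 102.2]
orientation: [1.207, 1.215, -1.209]
ft_force: [-0.2, -0.1, -2.0]
width: 47.4
```

```bash
python3 - <<'E'
from h import *
d,P=grab("side");i=d["img"][60:220,230:410];save(i,"s3.png",3.5);print(ctrl.get_obs()["ee_pos"])
E
```

```text
[ 498.63987274 -240.59996713  102.35332738]
```

View pics/s3.png

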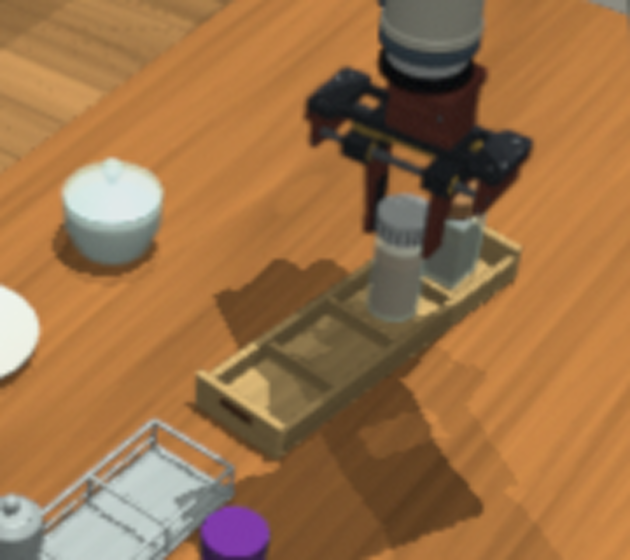

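The square jar stands upright in the far compartment at (455,250). The round jar at (398,270) is over the third compartment. Lowering the rest of the way.

Request:
apply_moves(
  increments=[
    {"gripper":0,"delta_pos":[0.5,0,0],"dr":[0,0,0]},
    {"gripper":0,"delta_pos":[0.3,0,0],"dr":[0,0,0]},
    {"gripper":0,"delta_pos":[0.2,0,0],"dr":[0,0,0]},
    {"gripper":0,"delta_pos":[0.1,0,0],"dr":[0,0,0]},
    {"gripper":0,"delta_pos":[0,0,0],"dr":[0,0,0]},
  ],
)

```text
t: 13.58
ee_pos: [500.0, -242.5, 94.0]
orientation: [1.209, 1.209, -1.208]
ft_force: [0.5, 1.1, -2.0]
width: 47.6
```

Request:
apply_moves(
  increments=[
    {"gripper":0,"delta_pos":[0.1,0,0],"dr":[0,0,0]},
    {"gripper":0,"delta_pos":[0,0,0],"dr":[0,0,0]},
    {"gripper":0,"delta_pos":[0,0,0],"dr":[0,0,0]},
    {"gripper":0,"delta_pos":[0,0,0],"dr":[0,0,0]},
    {"gripper":0,"delta_pos":[0,0,0],"dr":[0,0,0]},
  ],
)

```text
t: 14.0
ee_pos: [500.2, -242.7, 93.9]
orientation: [1.209, 1.208, -1.208]
ft_force: [-2.3, 0.5, 5.2]
width: 47.4
```

Request:
apply_moves(
  increments=[
    {"gripper":100,"delta_pos":[0,0,0],"dr":[0,0,0]},
    {"gripper":100,"delta_pos":[0,0,0],"dr":[0,0,0]},
    {"gripper":100,"delta_pos":[0,0,0],"dr":[0,0,0]},
    {"gripper":100,"delta_pos":[0,0,0],"dr":[0,0,0]},
    {"gripper":100,"delta_pos":[0,0,0],"dr":[0,0,0]},
  ],
)

```text
t: 14.42
ee_pos: [499.7, -242.4, 92.6]
orientation: [1.208, 1.21, -1.208]
ft_force: [-0.0, -0.7, -0.6]
width: 77.1
```

Request:
apply_moves(
  increments=[
    {"gripper":100,"delta_pos":[-0.5,0,0],"dr":[0,0,0]},
    {"gripper":100,"delta_pos":[-1.5,0,0],"dr":[0,0,0]},
    {"gripper":100,"delta_pos":[-3.0,0,0],"dr":[0,0,0]},
    {"gripper":100,"delta_pos":[-3.0,0,0],"dr":[0,0,0]},
    {"gripper":100,"delta_pos":[-3.0,0,0],"dr":[0,0,0]},
  ],
)

```text
t: 14.83
ee_pos: [499.4, -242.2, 203.9]
orientation: [1.208, 1.211, -1.209]
ft_force: [1.6, -0.6, -0.5]
width: 87.9
```

Request:
apply_moves(
  increments=[
    {"gripper":100,"delta_pos":[0,0.28,-1.5],"dr":[0,0,0]},
    {"gripper":100,"delta_pos":[0,0.28,-3.0],"dr":[0,0,0]},
    {"gripper":100,"delta_pos":[0,0.28,-3.5],"dr":[0,0,0]},
    {"gripper":100,"delta_pos":[0,0.28,-3.5],"dr":[0,0,0]},
    {"gripper":100,"delta_pos":[0,0.28,-3.5],"dr":[0,0,0]},
  ],
)

```text
t: 15.25
ee_pos: [513.4, -91.1, 203.2]
orientation: [1.209, 1.209, -1.209]
ft_force: [-0.3, 0.6, 0.2]
width: 87.9
```

Request:
apply_moves(
  increments=[
    {"gripper":100,"delta_pos":[0,0.28,-3.5],"dr":[0,0,0]},
    {"gripper":100,"delta_pos":[0,0.28,-3.5],"dr":[0,0,0]},
    {"gripper":100,"delta_pos":[0,0.28,-3.5],"dr":[0,0,0]},
    {"gripper":100,"delta_pos":[0,0.28,-3.5],"dr":[0,0,0]},
    {"gripper":100,"delta_pos":[0,0.28,-3.5],"dr":[0,0,0]},
  ],
)

```text
t: 15.67
ee_pos: [527.3, 84.4, 203.1]
orientation: [1.209, 1.209, -1.208]
ft_force: [0.8, -1.1, 0.2]
width: 87.8
```

Request:
apply_moves(
  increments=[
    {"gripper":100,"delta_pos":[0,0.28,-3.5],"dr":[0,0,0]},
    {"gripper":100,"delta_pos":[0,0.28,-3.5],"dr":[0,0,0]},
    {"gripper":100,"delta_pos":[0,0.28,-3.5],"dr":[0,0,0]},
    {"gripper":100,"delta_pos":[0,0.28,-2.0],"dr":[0,0,0]},
    {"gripper":100,"delta_pos":[0,0.28,-1.5],"dr":[0,0,0]},
  ],
)

```text
t: 16.08
ee_pos: [541.2, 225.0, 203.0]
orientation: [1.207, 1.211, -1.207]
ft_force: [0.3, -0.2, -0.1]
width: 88.1
```

Request:
apply_moves(
  increments=[
    {"gripper":100,"delta_pos":[0,0,0],"dr":[0,0,0]},
    {"gripper":100,"delta_pos":[0.5,0,0],"dr":[0,0,0]},
    {"gripper":100,"delta_pos":[1.5,0,0],"dr":[0,0,0]},
    {"gripper":100,"delta_pos":[2.0,0,0],"dr":[0,0,0]},
    {"gripper":100,"delta_pos":[2.0,0,0],"dr":[0,0,0]},
  ],
)

```text
t: 16.5
ee_pos: [541.4, 221.1, 142.2]
orientation: [1.21, 1.208, -1.209]
ft_force: [0.4, -0.7, -0.6]
width: 87.7
```

Request:
apply_moves(
  increments=[
    {"gripper":100,"delta_pos":[1.8,0,0],"dr":[0,0,0]},
    {"gripper":100,"delta_pos":[1.5,0,0],"dr":[0,0,0]},
    {"gripper":100,"delta_pos":[0.9,0,0],"dr":[0,0,0]},
    {"gripper":100,"delta_pos":[0.4,0,0],"dr":[0,0,0]},
    {"gripper":100,"delta_pos":[0,0,0],"dr":[0,0,0]},
  ],
)

```text
t: 16.92
ee_pos: [540.8, 221.6, 95.9]
orientation: [1.208, 1.21, -1.211]
ft_force: [-1.0, 0.2, 0.3]
width: 87.9
```

Request:
apply_moves(
  increments=[
    {"gripper":0,"delta_pos":[0,0,0],"dr":[0,0,0]},
    {"gripper":0,"delta_pos":[0,0,0],"dr":[0,0,0]},
    {"gripper":0,"delta_pos":[0,0,0],"dr":[0,0,0]},
    {"gripper":0,"delta_pos":[0,0,0],"dr":[0,0,0]},
    {"gripper":0,"delta_pos":[0,0,0],"dr":[0,0,0]},
  ],
)

```text
t: 17.33
ee_pos: [541.6, 222.9, 97.3]
orientation: [1.209, 1.209, -1.208]
ft_force: [-0.3, 1.2, -0.2]
width: 58.0
```

Request:
apply_moves(
  increments=[
    {"gripper":0,"delta_pos":[0,0,0],"dr":[0,0,0]},
    {"gripper":0,"delta_pos":[0,0,0],"dr":[0,0,0]},
    {"gripper":0,"delta_pos":[0,0,0],"dr":[0,0,0]},
    {"gripper":0,"delta_pos":[0,0,0],"dr":[0,0,0]},
    {"gripper":0,"delta_pos":[0,0,0],"dr":[0,0,0]},
  ],
)

```text
t: 17.75
ee_pos: [541.6, 222.8, 96.9]
orientation: [1.209, 1.209, -1.208]
ft_force: [0.9, -0.1, 0.9]
width: 43.0
```

Request:
apply_moves(
  increments=[
    {"gripper":0,"delta_pos":[-0.5,0,0],"dr":[0,0,0]},
    {"gripper":0,"delta_pos":[-1.5,0,0],"dr":[0,0,0]},
    {"gripper":0,"delta_pos":[-2.5,0,0],"dr":[0,0,0]},
    {"gripper":0,"delta_pos":[-2.5,0,0],"dr":[0,0,0]},
    {"gripper":0,"delta_pos":[-1.0,0,0],"dr":[0,0,0]},
  ],
)

```text
t: 18.17
ee_pos: [542.0, 223.1, 179.3]
orientation: [1.21, 1.209, -1.206]
ft_force: [1.3, 0.4, -3.1]
width: 42.9
```

Request:
apply_moves(
  increments=[
    {"gripper":0,"delta_pos":[0,-0.22,1.0],"dr":[0,0,0]},
    {"gripper":0,"delta_pos":[0,-0.22,2.0],"dr":[0,0,0]},
    {"gripper":0,"delta_pos":[0,-0.22,3.0],"dr":[0,0,0]},
    {"gripper":0,"delta_pos":[0,-0.22,3.4],"dr":[0,0,0]},
    {"gripper":0,"delta_pos":[0,-0.22,3.4],"dr":[0,0,0]},
  ],
)

```text
t: 18.58
ee_pos: [528.5, 93.0, 174.9]
orientation: [1.206, 1.212, -1.21]
ft_force: [0.1, -0.3, -4.0]
width: 43.1
```

Request:
apply_moves(
  increments=[
    {"gripper":0,"delta_pos":[0,-0.22,3.4],"dr":[0,0,0]},
    {"gripper":0,"delta_pos":[0,-0.22,3.4],"dr":[0,0,0]},
    {"gripper":0,"delta_pos":[0,-0.22,3.4],"dr":[0,0,0]},
    {"gripper":0,"delta_pos":[0,-0.22,3.4],"dr":[0,0,0]},
    {"gripper":0,"delta_pos":[0,-0.22,3.4],"dr":[0,0,0]},
  ],
)

```text
t: 19.0
ee_pos: [517.4, -77.2, 175.0]
orientation: [1.207, 1.212, -1.211]
ft_force: [0.5, -0.2, -2.5]
width: 43.1
```

Request:
apply_moves(
  increments=[
    {"gripper":0,"delta_pos":[0,-0.22,3.4],"dr":[0,0,0]},
    {"gripper":0,"delta_pos":[0,-0.22,3.0],"dr":[0,0,0]},
    {"gripper":0,"delta_pos":[0,-0.22,1.5],"dr":[0,0,0]},
    {"gripper":0,"delta_pos":[0,-0.22,0.8],"dr":[0,0,0]},
    {"gripper":0,"delta_pos":[0,0,0],"dr":[0,0,0]},
  ],
)

```text
t: 19.42
ee_pos: [509.1, -163.6, 175.3]
orientation: [1.209, 1.211, -1.212]
ft_force: [-0.4, 0.4, -3.6]
width: 42.8
```

Request:
apply_moves(
  increments=[
    {"gripper":0,"delta_pos":[1.0,0,0],"dr":[0,0,0]},
    {"gripper":0,"delta_pos":[2.0,0,0],"dr":[0,0,0]},
    {"gripper":0,"delta_pos":[2.0,0,0],"dr":[0,0,0]},
    {"gripper":0,"delta_pos":[1.2,0,0],"dr":[0,0,0]},
    {"gripper":0,"delta_pos":[0.5,0,0],"dr":[0,0,0]},
  ],
)

```text
t: 19.83
ee_pos: [509.3, -160.6, 107.1]
orientation: [1.207, 1.214, -1.21]
ft_force: [0.4, 1.1, -3.3]
width: 43.0
```

```bash
python3 - <<'E'
from h import *
d,P=grab("side");i=d["img"][60:220,230:410];save(i,"s4.png",3.5);print(ctrl.get_obs()["ee_pos"])
E
```

```text
[ 509.52112523 -160.87731903  107.26334378]
```

View pics/s4.png

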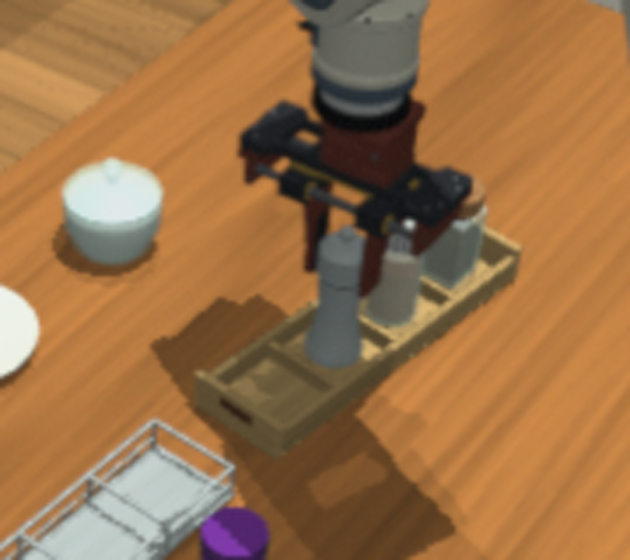

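The square jar and round jar stand upright at (455,250) and (395,285). The mill is held upright at (335,300), above the second compartment.

Request:
apply_moves(
  increments=[
    {"gripper":0,"delta_pos":[0.5,0,0],"dr":[0,0,0]},
    {"gripper":0,"delta_pos":[0.3,0,0],"dr":[0,0,0]},
    {"gripper":0,"delta_pos":[0.2,0,0],"dr":[0,0,0]},
    {"gripper":0,"delta_pos":[0.1,0,0],"dr":[0,0,0]},
    {"gripper":0,"delta_pos":[0,0,0],"dr":[0,0,0]},
  ],
)

```text
t: 20.3
ee_pos: [511.2, -162.4, 99.0]
orientation: [1.209, 1.209, -1.208]
ft_force: [0.2, -0.7, -3.1]
width: 43.1
```

Request:
apply_moves(
  increments=[
    {"gripper":0,"delta_pos":[0.1,0,0],"dr":[0,0,0]},
    {"gripper":0,"delta_pos":[0,0,0],"dr":[0,0,0]},
    {"gripper":0,"delta_pos":[0,0,0],"dr":[0,0,0]},
    {"gripper":0,"delta_pos":[0,0,0],"dr":[0,0,0]},
    {"gripper":0,"delta_pos":[0,0,0],"dr":[0,0,0]},
  ],
)

```text
t: 20.72
ee_pos: [511.4, -162.6, 98.8]
orientation: [1.209, 1.208, -1.208]
ft_force: [-1.6, 0.1, 5.8]
width: 42.7
```

Request:
apply_moves(
  increments=[
    {"gripper":100,"delta_pos":[0,0,0],"dr":[0,0,0]},
    {"gripper":100,"delta_pos":[0,0,0],"dr":[0,0,0]},
    {"gripper":100,"delta_pos":[0,0,0],"dr":[0,0,0]},
    {"gripper":100,"delta_pos":[0,0,0],"dr":[0,0,0]},
    {"gripper":100,"delta_pos":[0,0,0],"dr":[0,0,0]},
  ],
)

```text
t: 21.13
ee_pos: [510.9, -162.4, 97.7]
orientation: [1.209, 1.21, -1.208]
ft_force: [1.2, -1.0, -0.7]
width: 72.7
```

Request:
apply_moves(
  increments=[
    {"gripper":100,"delta_pos":[-0.5,0,0],"dr":[0,0,0]},
    {"gripper":100,"delta_pos":[-1.5,0,0],"dr":[0,0,0]},
    {"gripper":100,"delta_pos":[-3.0,0,0],"dr":[0,0,0]},
    {"gripper":100,"delta_pos":[-3.0,0,0],"dr":[0,0,0]},
    {"gripper":100,"delta_pos":[-3.0,0,0],"dr":[0,0,0]},
  ],
)

```text
t: 21.55
ee_pos: [510.5, -162.2, 208.9]
orientation: [1.208, 1.211, -1.209]
ft_force: [0.0, -0.0, 0.4]
width: 87.8
```

Request:
apply_moves(
  increments=[
    {"gripper":100,"delta_pos":[0,0.21,-1.5],"dr":[0,0,0]},
    {"gripper":100,"delta_pos":[0,0.21,-3.0],"dr":[0,0,0]},
    {"gripper":100,"delta_pos":[0,0.21,-3.5],"dr":[0,0,0]},
    {"gripper":100,"delta_pos":[0,0.21,-3.5],"dr":[0,0,0]},
    {"gripper":100,"delta_pos":[0,0.21,-3.5],"dr":[0,0,0]},
  ],
)

```text
t: 21.97
ee_pos: [521.1, -11.1, 208.2]
orientation: [1.209, 1.209, -1.209]
ft_force: [0.8, -0.5, 0.2]
width: 87.7
```

Request:
apply_moves(
  increments=[
    {"gripper":100,"delta_pos":[0,0.21,-3.5],"dr":[0,0,0]},
    {"gripper":100,"delta_pos":[0,0.21,-3.5],"dr":[0,0,0]},
    {"gripper":100,"delta_pos":[0,0.21,-3.5],"dr":[0,0,0]},
    {"gripper":100,"delta_pos":[0,0.21,-3.5],"dr":[0,0,0]},
    {"gripper":100,"delta_pos":[0,0.21,-3.5],"dr":[0,0,0]},
  ],
)

```text
t: 22.38
ee_pos: [531.3, 164.5, 208.1]
orientation: [1.209, 1.21, -1.208]
ft_force: [0.8, -0.4, -0.1]
width: 87.8
```

Request:
apply_moves(
  increments=[
    {"gripper":100,"delta_pos":[0,0.21,-3.5],"dr":[0,0,0]},
    {"gripper":100,"delta_pos":[0,0.21,-3.5],"dr":[0,0,0]},
    {"gripper":100,"delta_pos":[0,0.21,-3.5],"dr":[0,0,0]},
    {"gripper":100,"delta_pos":[0,0.21,-2.0],"dr":[0,0,0]},
    {"gripper":100,"delta_pos":[0,0.21,-1.3],"dr":[0,0,0]},
  ],
)

```text
t: 22.8
ee_pos: [541.7, 303.3, 207.9]
orientation: [1.207, 1.211, -1.206]
ft_force: [-0.9, -0.6, 0.6]
width: 88.3
```

Request:
apply_moves(
  increments=[
    {"gripper":100,"delta_pos":[0,0,0],"dr":[0,0,0]},
    {"gripper":100,"delta_pos":[1.5,0,0],"dr":[0,0,0]},
    {"gripper":100,"delta_pos":[2.5,0,0],"dr":[0,0,0]},
    {"gripper":100,"delta_pos":[2.5,0,0],"dr":[0,0,0]},
    {"gripper":100,"delta_pos":[2.5,0,0],"dr":[0,0,0]},
  ],
)

```text
t: 23.22
ee_pos: [542.0, 299.1, 117.2]
orientation: [1.209, 1.209, -1.209]
ft_force: [0.6, 0.7, -0.5]
width: 88.1
```

Request:
apply_moves(
  increments=[
    {"gripper":100,"delta_pos":[1.8,0,0],"dr":[0,0,0]},
    {"gripper":100,"delta_pos":[1.5,0,0],"dr":[0,0,0]},
    {"gripper":100,"delta_pos":[0.8,0,0],"dr":[0,0,0]},
    {"gripper":100,"delta_pos":[0.4,0,0],"dr":[0,0,0]},
    {"gripper":100,"delta_pos":[0,0,0],"dr":[0,0,0]},
  ],
)

```text
t: 23.63
ee_pos: [541.7, 299.6, 72.3]
orientation: [1.208, 1.21, -1.21]
ft_force: [-0.1, -1.1, -1.2]
width: 87.8
```

Request:
apply_moves(
  increments=[
    {"gripper":0,"delta_pos":[0,0,0],"dr":[0,0,0]},
    {"gripper":0,"delta_pos":[0,0,0],"dr":[0,0,0]},
    {"gripper":0,"delta_pos":[0,0,0],"dr":[0,0,0]},
    {"gripper":0,"delta_pos":[0,0,0],"dr":[0,0,0]},
    {"gripper":0,"delta_pos":[0,0,0],"dr":[0,0,0]},
  ],
)

```text
t: 24.05
ee_pos: [542.2, 300.9, 73.3]
orientation: [1.209, 1.209, -1.207]
ft_force: [0.3, 1.1, 0.3]
width: 57.9
```

Request:
apply_moves(
  increments=[
    {"gripper":0,"delta_pos":[0,0,0],"dr":[0,0,0]},
    {"gripper":0,"delta_pos":[0,0,0],"dr":[0,0,0]},
    {"gripper":0,"delta_pos":[0,0,0],"dr":[0,0,0]},
    {"gripper":0,"delta_pos":[0,0,0],"dr":[0,0,0]},
    {"gripper":0,"delta_pos":[0,0,0],"dr":[0,0,0]},
  ],
)

```text
t: 24.47
ee_pos: [542.0, 300.8, 72.8]
orientation: [1.209, 1.21, -1.208]
ft_force: [0.1, 0.5, 3.0]
width: 43.1
```

Request:
apply_moves(
  increments=[
    {"gripper":0,"delta_pos":[-0.5,0,0],"dr":[0,0,0]},
    {"gripper":0,"delta_pos":[-1.5,0,0],"dr":[0,0,0]},
    {"gripper":0,"delta_pos":[-2.5,0,0],"dr":[0,0,0]},
    {"gripper":0,"delta_pos":[-2.5,0,0],"dr":[0,0,0]},
    {"gripper":0,"delta_pos":[-1.0,0,0],"dr":[0,0,0]},
  ],
)

```text
t: 24.88
ee_pos: [543.1, 301.3, 155.7]
orientation: [1.211, 1.209, -1.205]
ft_force: [-0.2, 0.3, -1.3]
width: 43.6
```

Request:
apply_moves(
  increments=[
    {"gripper":0,"delta_pos":[0,-0.15,1.0],"dr":[0,0,0]},
    {"gripper":0,"delta_pos":[0,-0.15,2.0],"dr":[0,0,0]},
    {"gripper":0,"delta_pos":[0,-0.15,3.0],"dr":[0,0,0]},
    {"gripper":0,"delta_pos":[0,-0.15,3.4],"dr":[0,0,0]},
    {"gripper":0,"delta_pos":[0,-0.15,3.4],"dr":[0,0,0]},
  ],
)

```text
t: 25.3
ee_pos: [532.8, 170.8, 151.0]
orientation: [1.206, 1.211, -1.21]
ft_force: [0.0, 0.1, -1.5]
width: 43.4
```

Request:
apply_moves(
  increments=[
    {"gripper":0,"delta_pos":[0,-0.15,3.4],"dr":[0,0,0]},
    {"gripper":0,"delta_pos":[0,-0.15,3.4],"dr":[0,0,0]},
    {"gripper":0,"delta_pos":[0,-0.15,3.4],"dr":[0,0,0]},
    {"gripper":0,"delta_pos":[0,-0.15,3.4],"dr":[0,0,0]},
    {"gripper":0,"delta_pos":[0,-0.15,3.4],"dr":[0,0,0]},
  ],
)

```text
t: 25.72
ee_pos: [525.3, 0.6, 151.2]
orientation: [1.207, 1.212, -1.21]
ft_force: [-0.2, -0.3, -2.1]
width: 43.5
```

Request:
apply_moves(
  increments=[
    {"gripper":0,"delta_pos":[0,-0.15,3.4],"dr":[0,0,0]},
    {"gripper":0,"delta_pos":[0,-0.15,3.0],"dr":[0,0,0]},
    {"gripper":0,"delta_pos":[0,-0.15,1.4],"dr":[0,0,0]},
    {"gripper":0,"delta_pos":[0,-0.15,0.8],"dr":[0,0,0]},
    {"gripper":0,"delta_pos":[0,0,0],"dr":[0,0,0]},
  ],
)

```text
t: 26.13
ee_pos: [519.8, -84.8, 151.5]
orientation: [1.209, 1.21, -1.212]
ft_force: [-0.7, -0.2, -1.5]
width: 43.4
```

Request:
apply_moves(
  increments=[
    {"gripper":0,"delta_pos":[1.0,0,0],"dr":[0,0,0]},
    {"gripper":0,"delta_pos":[2.0,0,0],"dr":[0,0,0]},
    {"gripper":0,"delta_pos":[2.0,0,0],"dr":[0,0,0]},
    {"gripper":0,"delta_pos":[1.2,0,0],"dr":[0,0,0]},
    {"gripper":0,"delta_pos":[0.5,0,0],"dr":[0,0,0]},
  ],
)

```text
t: 26.55
ee_pos: [519.7, -82.0, 83.2]
orientation: [1.206, 1.214, -1.21]
ft_force: [-1.0, -0.1, -1.3]
width: 43.6
```

```bash
python3 - <<'E'
from h import *
d,P=grab("side");i=d["img"][60:220,230:410];save(i,"s5.png",3.5);print(ctrl.get_obs()["ee_pos"])
E
```

```text
[519.86591402 -82.12945367  83.30713809]
```

View pics/s5.png

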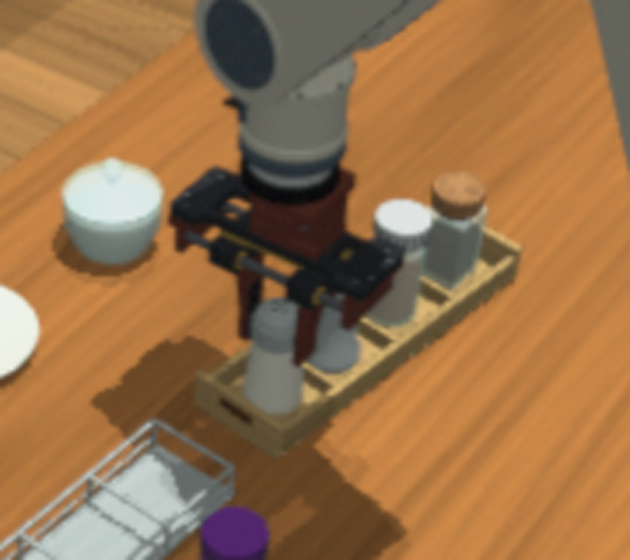

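The two jars stand upright at (458,235) and (400,265), with the mill behind the finger. The salt shaker at (272,360) is just above the first compartment.

Request:
apply_moves(
  increments=[
    {"gripper":0,"delta_pos":[0.5,0,0],"dr":[0,0,0]},
    {"gripper":0,"delta_pos":[0.3,0,0],"dr":[0,0,0]},
    {"gripper":0,"delta_pos":[0.2,0,0],"dr":[0,0,0]},
    {"gripper":0,"delta_pos":[0.1,0,0],"dr":[0,0,0]},
    {"gripper":0,"delta_pos":[0,0,0],"dr":[0,0,0]},
  ],
)

```text
t: 27.02
ee_pos: [521.5, -83.4, 75.0]
orientation: [1.209, 1.209, -1.208]
ft_force: [-0.9, -1.0, -1.8]
width: 43.3
```

Request:
apply_moves(
  increments=[
    {"gripper":0,"delta_pos":[0.1,0,0],"dr":[0,0,0]},
    {"gripper":0,"delta_pos":[0,0,0],"dr":[0,0,0]},
    {"gripper":0,"delta_pos":[0,0,0],"dr":[0,0,0]},
    {"gripper":0,"delta_pos":[0,0,0],"dr":[0,0,0]},
    {"gripper":0,"delta_pos":[0,0,0],"dr":[0,0,0]},
  ],
)

```text
t: 27.43
ee_pos: [521.8, -83.5, 74.7]
orientation: [1.209, 1.209, -1.208]
ft_force: [-1.0, 0.5, 5.8]
width: 43.3
```

Contact, so release, rise, then move toward the base to clear the view.

Request:
apply_moves(
  increments=[
    {"gripper":100,"delta_pos":[0,0,0],"dr":[0,0,0]},
    {"gripper":100,"delta_pos":[0,0,0],"dr":[0,0,0]},
    {"gripper":100,"delta_pos":[0,0,0],"dr":[0,0,0]},
    {"gripper":100,"delta_pos":[0,0,0],"dr":[0,0,0]},
    {"gripper":100,"delta_pos":[0,0,0],"dr":[0,0,0]},
  ],
)

```text
t: 27.85
ee_pos: [521.3, -83.3, 73.7]
orientation: [1.208, 1.21, -1.208]
ft_force: [-0.8, -0.3, -0.1]
width: 73.4
```

Request:
apply_moves(
  increments=[
    {"gripper":100,"delta_pos":[-0.5,0,0],"dr":[0,0,0]},
    {"gripper":100,"delta_pos":[-1.5,0,0],"dr":[0,0,0]},
    {"gripper":100,"delta_pos":[-3.5,0,0],"dr":[0,0,0]},
    {"gripper":100,"delta_pos":[-3.5,0,0],"dr":[0,0,0]},
    {"gripper":100,"delta_pos":[-3.5,0,0],"dr":[0,0,0]},
  ],
)

```text
t: 28.27
ee_pos: [520.7, -83.2, 200.0]
orientation: [1.208, 1.211, -1.209]
ft_force: [0.8, 0.2, 0.5]
width: 87.5
```

Request:
apply_moves(
  increments=[
    {"gripper":100,"delta_pos":[-3,-2,0],"dr":[0,0,0]},
    {"gripper":100,"delta_pos":[-1,-3,0],"dr":[0,0,0]},
    {"gripper":100,"delta_pos":[0,-3,0],"dr":[0,0,0]},
    {"gripper":100,"delta_pos":[0,-3,0],"dr":[0,0,0]},
    {"gripper":100,"delta_pos":[0,-2,0],"dr":[0,0,0]},
  ],
)

```text
t: 28.68
ee_pos: [388.6, -83.1, 238.9]
orientation: [1.208, 1.21, -1.209]
ft_force: [0.1, 0.1, -0.0]
width: 88.3
```

```bash
python3 - <<'E'
from h import *
d,P=grab("top");save(d["img"],"t2.png")
c0=np.array([505,-203]);a=np.radians(-8);R=np.array([[np.cos(a),-np.sin(a)],[np.sin(a),np.cos(a)]])
q=P.reshape(-1,3);q=q[q[:,2]>72]
for n,y in zip(("salt","mill","jr","js"),(120,40,-40,-120)):
    t=c0+R@[0,y];p=q[(np.abs(q[:,:2]-t).max(1)<34)&(q[:,2]<150)]
    if len(p):
        c,r=cv2.minEnclosingCircle(p[:,:2].astype(np.float32))
        print(n,len(p),np.median(p,axis=0).round(1),np.round(c,1),round(r,1),"rack frame",(R.T@(np.array(c)-c0)-[0,y]).round(1),p[:,2].max().round(1))
d,P=grab("side");save(d["img"][60:320,90:410],"s6.png",2.4);print(ctrl.get_obs()["ee_pos"])
E
```

```text
salt 185 [521.  -80.4 102.4] [522.1 -82.5] 21.8 rack frame [0.2 1.7] 112.3
mill 207 [ 510.3 -158.3  125.9] [ 511.9 -161.1] 21.9 rack frame [1.  2.4] 147.0
jr 265 [ 499.6 -237.8  114.3] [ 500.1 -241.4] 24.3 rack frame [0.5 1.3] 121.6
js 263 [ 487.  -315.7  103.1] [ 488.6 -320.2] 28.1 rack frame [0.1 1.7] 111.3
[388.25684337 -83.13091096 238.77180748]
```

View pics/t2.png

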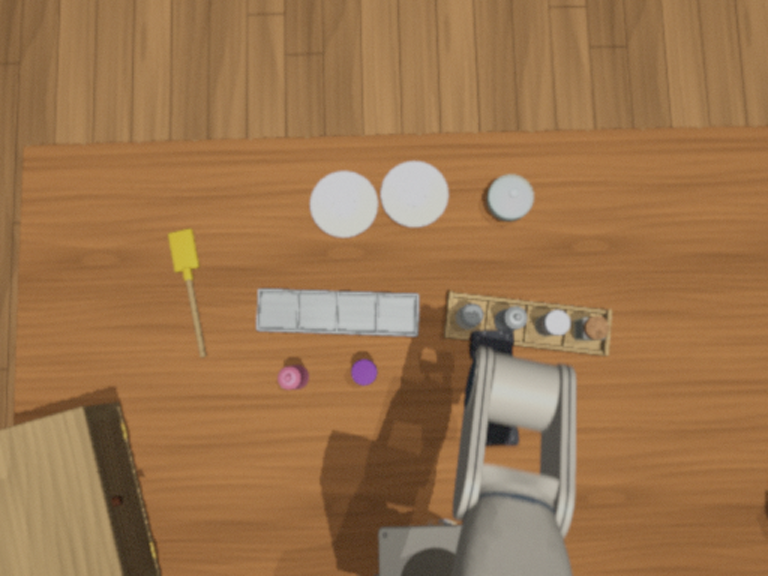

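View pics/s6.png

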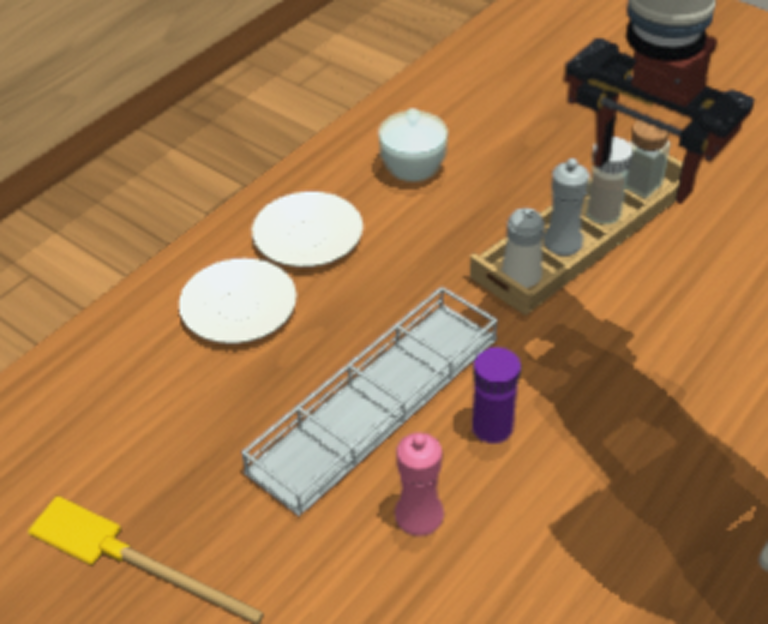

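The top view shows the wire rack empty. The bamboo rack holds, left to right, the salt shaker (470,315), mill (515,318), round jar (557,322) and square jar (595,327), all upright. The bystanders have not moved and the gripper is clear. Handing in.

```bash
python3 -c "
from workcell import ctrl
o=ctrl.get_obs();print(o['t'],o['ft_force'].round(1),abs(o['qvel']).max());print(ctrl.close_job())"
```

```text
28.7833 [ 1.6  0.2 -1. ] 0.08469713577297805
the job is handed in; nothing more can be done
None
```

I moved all four pieces into the bamboo rack in their original order from left to right: salt shaker, pepper mill, round jar, square jar. I lowered each until the wrist force showed contact with the floor, then released it. The job was handed in at 28.8 s of the 99 s allowed, and the hand-in gave no verdict.

- **Placing:** in the last top view, each lid centre was within about 2.5 mm of the middle of its compartment (17 mm allowed). The heights matched pieces standing on the rack floor.
- **Upright:** they look upright in both final pictures, but I did not measure the tilt as a number.
- **Bystanders:** the sugar bowl, saucers and spatula look unmoved in the final pictures, and the pink mill and purple jar were left alone. I checked these by eye, not by measurement.
- **Disagreement:** the side-view fit of the new rack's outline along y was spoiled by a neighbouring object (384 mm long instead of 330). I used the top-view fit instead, which matched the rack's stated size.

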